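Load a taper plug gauge and push its pallet through the dust flap

ROBOT

A 6-joint arm with a two-finger parallel gripper is mounted at the origin on a cart in front of the work surface, level with it; the furniture and walls round the work are solid. World frame = base frame: x ahead of the robot, y to its left, z up, the work surface at z = 0. Lengths are in m, angles in rad, forces in N, time in s.
With the tool pointing down it reaches from about 0.375 to 0.9 m from the base axis. Payload 3.1 kg.
Tool frame: the origin (TCP) lies between the finger pads; the fingertips stand 22 mm ahead of it and the grasp point (between the pads) lies 3 mm ahead of it; z points along the fingers, y is the line along which they close (so a half turn about z gives the same grasp; the last joint's range is limited). The gripper opens to 87 mm and grips with 3 to 60 N. Pads are 19 mm wide; open, the fingers measure 117 mm over their backs; the gripper's body (75 mm by 190 mm) begins 51 mm behind the grasp point.
Start: joints at [-0.178, 0.527, 1.433, -0, 1.181, -0.178], TCP at [0.625, 0, 0.245] pointing down, gripper open.
Joint ranges: [-3.08, 3.08], [-0.75, 2.2], [0.22, 2.44], [-1.43, 4.57], [0, 2.65], [-2.85, 2.85]. Speed limits (rad/s): [2.79, 2.79, 3.14, 3.14, 3.14, 3.14].

INTERFACE

Orientations are given as a unit quaternion [w, x, y, z].
In Python, from bench import manip, imaging, models gives the robot as it stands. The module is installed in compiled form; this text tells all that it offers.
- The arm moves only by the tool step_arm, never from a script. Its argument "motion" is a list of rows, each an object of numbers: "tx", "ty", "tz": the shift along the tool's x, y, z scaled (see below); "twist": the turn about the tool's z scaled (see below); "jaw": the opening, from -1 (shut) to 1 (fully open), so that 0 is half open. In form: [{"tx": .., "ty": .., "tz": .., "twist": .., "jaw": ..}, ...]. A call has 1 to 10 rows; each row shifts and turns the commanded pose from where the row before left it, along the tool's axes as they then stand; what a row does not reach is not made up. The controller multiplies each number of a shift by 500 mm and each number of a turn by 30 degrees. A row lasts 1/8 s, in which the tool goes at most 62.5 mm and 10.7 degrees, less where a joint would pass 70% of its speed; a pose out of reach is approached as far as the arm can. A call with a number of a shift or a turn outside -1 to 1 is refused whole. A call with a gripper value outside its range is refused whole. The fingers move at their own pace and stop on an object; the grip force is fixed at half the most. Time passes only in rows, so rows that do not move let the fingers close. It gives the time, the measured TCP pose, the force, the opening and the grip force at its end, in the units of the state.
- manip.observe(): the state, without advancing time (a new reading comes with each control period).
- imaging.grab_frame(name): name is "scene" or "side" or "wrist"; returns the picture (384x512x3 uint8, red, green, blue); there is no depth.
- imaging.get_calibration(name): a dict with "K" (3x3 intrinsics, pixels), "R" (3x3) and "t" (3): a world point X has camera coordinates R X + t. Camera axes: x right, y down, z forward; pixel columns grow to the right and rows downward; lengths in m; the calibration is good to about 2 mm. A picture is of the moment at which its call begins: read the wrist's pose just before it. get_calibration takes no time and is no camera call; for the wrist camera it gives the pose at the moment of the call.
- manip.finish_job(): hands the job in; it is judged then, once.
Trained networks look in the newest picture that a camera, given by its name, has taken for a name from the list of things; names that differ only in an ending like _2 or _b are one class to them, and where a whole thing is asked for, a point or a joint stands for the part that bears it (a point fixed in the world has none). Each returns a list of dicts, best first, with "p" (0 to 1); they miss things now and then, are a little off and sometimes report something else, mostly with a low value. They report only what shows in the picture. A call takes as long as a camera call. They do not tell look-alikes from the thing itself.
- models.find_in(camera, query): "bbox" ([left, top, right, bottom] in pixels, round what is visible of it).
The state is a dict: "clock": time; "q": joint angles; "dq": joint speeds; "effort": joint torques, N m; "ee_pos": TCP position; "orientation": TCP orientation; "contact_force": force on the tool from outside, world axes, zero at the start; "torque": the same for the moment, N m; "finger_gap": finger opening in m; "gripper_force": force on a finger pad.
Only numpy, scipy, OpenCV 4.12 (cv2) and the standard library are available. Lean on these libraries where they do the work, as an engineer would, in place of code of your own. Each camera call takes 0.05 s, during which the arm holds its last target. There are 200 camera calls.

TASK

Stand the taper plug gauge, small end down, fully down in the socket of the loading pallet. Then push the pallet by its upright plate through the spring flap into the dust hood, right up to the end stops, so that the flap shuts behind the gauge. Do not knock the gauge over, and leave the micrometer, the setting ring and the loupe where they are.

Things in the scene. Friction and masses are not known exactly. Their poses are not given: they have to be found in the camera images.
- dust_hood: Fixed grey hood, 158 long x 132 wide x 117 mm high (189 with the black measuring head on its roof), clear side windows. Origin: on the granite under the middle of the outside of its port; x into the hood (direction of the push), z up. Port 100 mm wide, from the base plate (6 mm thick, in front as far as x = -210 mm) to 98 mm above the granite.
- end_stop (a point): Middle between two rubber end stops inside the hood, at the height of the pallet: 146 mm into the hood from its origin, 10 mm above the granite. The front edge of the pallet meets them; then the socket axis is 30 mm short of this point and the pushed face of the upright plate 212 mm short of it, 66 mm outside the port. Axes as for the hood.
- flap (a joint): Aluminium flap, 96 wide x 80 mm long, on a light spring hinge (0.4 to 1.3 N at its lower edge) 98 mm above the granite, 10 mm behind the outside of the port. Radians: 0 = hangs shut, grows as it swings into the hood, at most 1.5. It passes over the head of the gauge and then shuts over the flat pallet, which it clears by 4 mm, once the gauge's axis is about 110 mm past the port.
- socket (a point): Centre of the mouth of the steel socket on the loose steel pallet, 52 mm above the pallet's underside. x along the pallet, in the direction of the push; z up. The socket is a hollow cone 44 mm high, 44 mm outside diameter at the mouth; its bore narrows from 36 mm diameter at the mouth to 28 mm, 40 mm down.
- push_face (a point): Centre of the rear face of the upright plate at the pallet's rear end (60 wide, 8 thick, 8 to 54 mm above the pallet's underside), 182 mm behind the socket axis, 31 mm above the underside; axes as the socket. The pallet, 214 x 88 x 8 mm, 0.45 kg, lies between guide rails 14 mm high with 1.5 mm play each side. Push along +x, about 4 to 10 N.
- plug_centre (a point): Centre of the loose steel taper plug gauge, 64 mm high, 0.25 kg, standing on its small end on the granite; z up its axis. Foot 32 mm below this point; taper 40 mm long, 24 to 33 mm diameter; above it a ringed head, 43 mm diameter, from 8 to 32 mm above this point, to grip. Fully down, the head rests on the socket's rim and this point is 8 mm below the mouth.
- micrometer: Micrometer, 52 x 130 x 15 mm, lying on the granite; a bystander. Origin: centre of its underside.
- setting_ring: Steel ring, 50 mm diameter, 15 mm high, on the granite; a bystander. Origin: centre of its underside.
- loupe: Black eyepiece magnifier, 39 mm diameter, 38 mm high, on the granite; a bystander. Origin: centre of its underside.
Things that resemble listed ones, but are neither listed nor needed, are in the scene too. What is shaped like the part that bears plug_centre but red is not meant.

How it is judged:
On the way:
1. the gauge stands fully down in the socket while the socket is still outside the hood (horizontal distance between plug_centre and socket below 0.005 m and z of plug_centre in the frame of socket below -0.005 m and angle between plug_centre's own z axis and vertical below 0.1 rad and x of socket in the frame of dust_hood below -0.02 m), for 0.2 s.
At the end, for the whole second after the job is handed in: The pallet lies flat on the base plate inside the hood with its front edge within 6 mm of the end stops, the gauge stands upright and fully down in the socket (within 3 mm of its seat, 5 mm of the axis), and the flap hangs shut (within 0.08 rad) (x of socket in the frame of dust_hood above 0.11 m and value of joint flap below 0.08 rad and horizontal distance between plug_centre and socket below 0.005 m and z of plug_centre in the frame of socket below -0.005 m and angle between plug_centre's own z axis and vertical below 0.1 rad and z of socket in the frame of dust_hood below 0.063 m and velocity of joint flap below 0.1 rad/s); the robot touches nothing.
It fails at once if the gauge is tipped over (angle between plug_centre's own z axis and vertical above 0.7 rad).
It fails at once if the micrometer, the setting ring or the loupe is moved by more than 30 mm (distance of any of micrometer, setting_ring, loupe from where it was at the start of the episode above 0.03 m).
It also fails if it takes over 54 s, if anything falls off the work surface, if the arm or the gripper's body presses on something with over 40 N, if the wrist force passes 120 N, or if a joint passes its speed limit or range.

## Working session

There is one attempt and no reset: what is moved stays moved. The work goes in short steps, Python scripts to look and compute and a tool call to move; the robot and the scene stay as the last step left them, time stands still between calls to the robot, and variables do not carry over. Pictures are saved under pics/ and viewed, at most 10 in all, crops included, and the job is handed in when it is done.

Besides the shell and the picture viewer there is one more tool, called in YAML: its name, and indented under it one key for each argument. step_arm: Moves the arm, as the interface text tells. Its arguments: {"type":"object","properties":{"motion":{"type":"array","items":{"type":"object","properties":{"tx":{"type":"number"},"ty":{"type":"number"},"tz":{"type":"number"},"twist":{"type":"number"},"jaw":{"type":"number"}}}}},"required":["motion"]}

```bash
mkdir -p pics; cat > h.py <<'E'
import numpy as np, cv2
from bench import manip, imaging, models
def save(im,n): cv2.imwrite('pics/'+n+'.png',cv2.cvtColor(im,cv2.COLOR_RGB2BGR))
def proj(c,X):
    p=c['K']@(np.array(c['R'])@np.array(X)+c['t']); return p[:2]/p[2]
def ray(c,uv,z):
    R=np.array(c['R']);C=-R.T@c['t'];d=R.T@np.linalg.inv(c['K'])@[uv[0],uv[1],1]
    return C+d*(z-C[2])/d[2]
E
python3 - <<'E'
from h import *
s=manip.observe();print(s['clock'],s['ee_pos'],s['orientation'])
ims=[]
for n in ['scene','side','wrist']:
    ims.append(imaging.grab_frame(n)); c=imaging.get_calibration(n)
    print(n,np.round(np.array(c['K']),0).tolist(),np.round(-np.array(c['R']).T@c['t'],3),np.round(np.array(c['R']),2).tolist())
    for q in ['plug_centre','socket','push_face','dust_hood','flap','micrometer','setting_ring','loupe']:
        print(q,[(np.round(d['bbox']).tolist(),round(d['p'],2)) for d in models.find_in(n,q)][:4])
save(cv2.resize(ims[0],(800,600)),'a');save(np.hstack([cv2.resize(i,(400,300)) for i in ims[1:]]),'b')
print(manip.observe()['clock'])
E
```

```text
0.0 [6.24304233e-01 1.89084569e-04 2.43560211e-01] [-9.10647310e-04  7.07095379e-01  7.07117329e-01 -6.15271923e-04]
scene [[376.0, 0.0, 253.0], [0.0, 376.0, 192.0], [0.0, 0.0, 1.0]] [ 0.204 -0.416  0.754] [[0.74, -0.67, -0.01], [-0.54, -0.58, -0.61], [0.4, 0.46, -0.79]]
plug_centre [([314.0, 252.0, 337.0, 280.0], 0.72), ([303.0, 288.0, 330.0, 321.0], 0.67)]
socket [([216.0, 186.0, 293.0, 266.0], 0.67)]
push_face [([211.0, 183.0, 294.0, 266.0], 0.93), ([194.0, 153.0, 228.0, 191.0], 0.23)]
dust_hood [([154.0, 105.0, 288.0, 262.0], 0.8)]
flap [([196.0, 155.0, 226.0, 190.0], 0.82)]
micrometer [([270.0, 186.0, 320.0, 206.0], 0.65)]
setting_ring [([317.0, 224.0, 341.0, 243.0], 0.62), ([195.0, 152.0, 228.0, 189.0], 0.3)]
loupe [([348.0, 240.0, 373.0, 266.0], 0.79), ([152.0, 105.0, 289.0, 258.0], 0.2)]
side [[364.0, 0.0, 261.0], [0.0, 364.0, 193.0], [0.0, 0.0, 1.0]] [0.317 0.826 0.474] [[-0.97, -0.26, -0.01], [-0.1, 0.39, -0.92], [0.24, -0.88, -0.4]]
plug_centre [([299.0, 175.0, 312.0, 190.0], 0.62), ([270.0, 174.0, 286.0, 192.0], 0.43)]
socket [([264.0, 186.0, 299.0, 231.0], 0.68)]
push_face [([268.0, 187.0, 295.0, 225.0], 0.98)]
dust_hood [([200.0, 193.0, 303.0, 294.0], 0.62)]
flap []
micrometer []
setting_ring [([241.0, 188.0, 256.0, 202.0], 0.43)]
loupe [([247.0, 176.0, 257.0, 192.0], 0.61)]
wrist [[346.0, 0.0, 256.0], [0.0, 346.0, 196.0], [0.0, 0.0, 1.0]] [0.625 0.081 0.385] [[1.0, -0.0, 0.0], [-0.0, -0.96, 0.29], [0.0, -0.29, -0.96]]
plug_centre [([178.0, 331.0, 211.0, 365.0], 0.78)]
socket [([114.0, 105.0, 199.0, 283.0], 0.91)]
push_face [([111.0, 110.0, 199.0, 278.0], 0.92)]
dust_hood [([17.0, 2.0, 224.0, 258.0], 0.94)]
flap []
micrometer [([231.0, 154.0, 321.0, 245.0], 0.77)]
setting_ring [([244.0, 314.0, 280.0, 329.0], 0.66), ([178.0, 333.0, 211.0, 363.0], 0.63)]
loupe []
1.35
```

View pics/a.png

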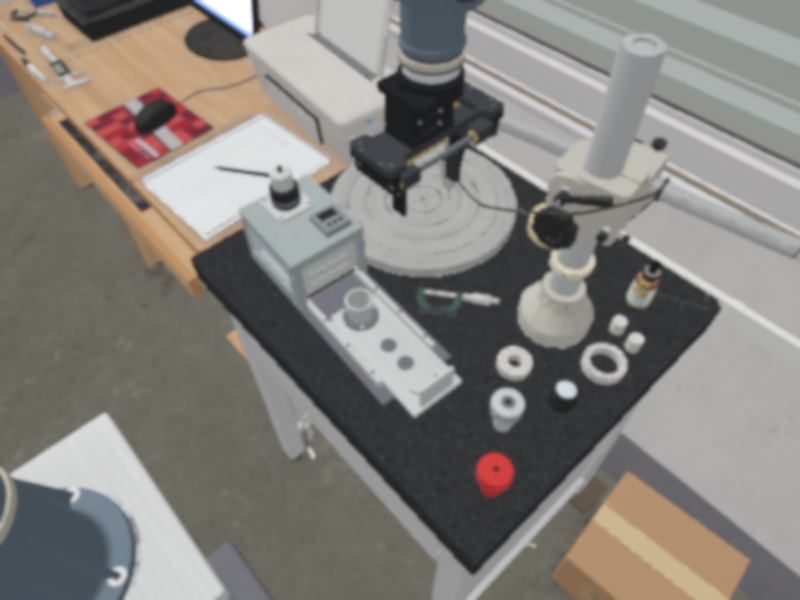

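View pics/b.png

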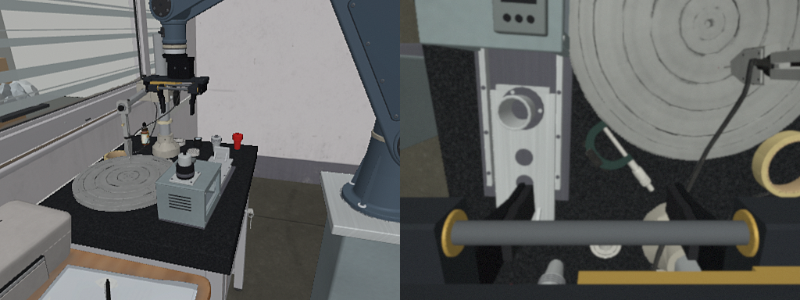

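Scene picture (800 wide): the grey plug is at (508,405) and its red look-alike at (495,472). The setting ring is at (514,362), with a larger ring at (604,362). The loupe is at (565,392), the micrometer at (460,298), and the socket at (360,305) on the pallet, with the hood behind it. The grey one fits, because the task rules out the red one. I'll confirm this in a crop and measure.

```bash
python3 - <<'E'
from h import *
s=imaging.grab_frame('scene');w=imaging.grab_frame('wrist')
a=cv2.resize(s[170:330,190:400],(400,305),interpolation=3);a=cv2.resize(s[230:330,290:390],(400,400),interpolation=3)
b=cv2.resize(w[90:384,100:294],(396,600),interpolation=3)
save(np.hstack([np.vstack([a,np.zeros((200,400,3),np.uint8)]),b]),'c')
cs,cw=imaging.get_calibration('scene'),imaging.get_calibration('wrist')
for n,uv,z in [('plugtop',(325,258),.064),('red',(317,296),.064),('sock',(229.5,188),.058),('ring',(329,231),.015),('loupe',(361.5,250),.038),('big ring',(386,233),.015),('micro',(295,191),.0),('col base',(356,205),0.0),('colring',(366,168),.12),('scopehead',(354,145),.2)]:
    print(n,ray(cs,uv,z).round(3))
print('w sock',ray(cw,(152,138),.058).round(3),'ring',ray(cw,(262,317),.015).round(3),'plug bbox',ray(cw,(195,345),.064).round(3))
g=cv2.cvtColor(w,cv2.COLOR_RGB2GRAY)
E
```

```text
plugtop [ 0.55  -0.238  0.064]
red [ 0.477 -0.281  0.064]
sock [0.527 0.038 0.058]
ring [ 0.633 -0.186  0.015]
loupe [ 0.635 -0.271  0.038]
big ring [ 0.725 -0.277  0.015]
micro [ 0.67  -0.045  0.   ]
col base [ 0.748 -0.177 -0.   ]
colring [ 0.759 -0.166  0.12 ]
scopehead [ 0.721 -0.142  0.2  ]
w sock [0.528 0.037 0.058] ring [ 0.633 -0.191  0.015] plug bbox [ 0.557 -0.192  0.064]
```

View pics/c.png

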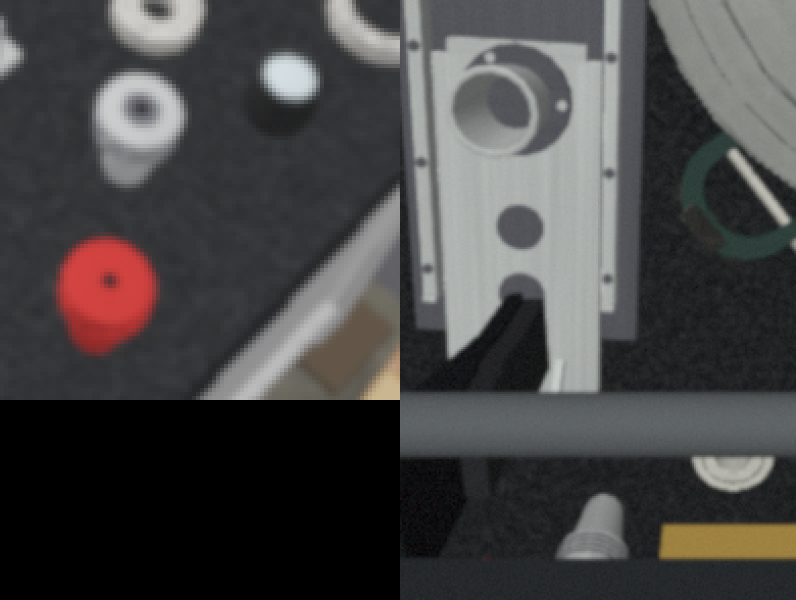

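Crop: the grey plug's top ring is centred at scene pixel (324.8,258), with the red look-alike below it. The socket mouth in the wrist picture is centred at (146.5,144). I'll approach and look again on the way, and also compute the rail direction.

step_arm:
  motion:
    - {"ty": -0.074,"jaw": 0.5}
    - {"ty": -0.074,"jaw": 0.5}
    - {"tx": -0.12,"jaw": 0.5}
    - {"tx": -0.12,"tz": 0.08,"jaw": 0.5}
    - {"tx": -0.06,"tz": 0.04,"jaw": 0.5}

```text
schema error: expected keys tx, ty, tz, twist, jaw
```

```bash
python3 - <<'E'
from h import *
K=np.array(imaging.get_calibration('wrist')['K'])
c={'K':K,'R':np.array([[1,0,0],[0,-.958,.287],[0,-.287,-.958]])}
c0=imaging.get_calibration('wrist')
s=manip.observe();print(s['clock'],s['ee_pos'])
# initial wrist pose: same orientation, camera shifted with the tcp
c=dict(c0); C=-np.array(c0['R']).T@c0['t']; C=C-np.array(s['ee_pos'])+[.6243,.0002,.2436]; c['t']=-np.array(c0['R'])@C
print('C',C)
f=lambda x,y:((x-400)/2.041+100,y/2.041+90)
for n,p,z in [('sock',(495,111),.058),('L1',(413,45),.02),('L2',(427,268),.02),('R1',(611,58),.02),('R2',(608,279),.02),('pal FL',(448,37),.014),('pal FR',(587,45),.014),('hole',(520,227),.014),('palRL',(448,358),.014),('palRR',(600,390),.014)]:
    print(n,ray(c,f(*p),z).round(4))
w=imaging.grab_frame('wrist');save(w,'d')
print(models.find_in('wrist','plug_centre'))
E
```

```text
1.45 [6.24995321e-01 1.45845977e-05 2.44564212e-01]
C [0.62403951 0.08098957 0.38381487]
sock [0.5216 0.0317 0.058 ]
L1 [0.4717 0.0591 0.02  ]
L2 [ 0.4642 -0.0604  0.02  ]
R1 [0.5706 0.0526 0.02  ]
R2 [ 0.5635 -0.0671  0.02  ]
pal FL [0.4875 0.0627 0.014 ]
pal FR [0.5578 0.0587 0.014 ]
hole [ 0.5156 -0.0387  0.014 ]
palRL [ 0.467  -0.1189  0.014 ]
palRR [ 0.5545 -0.1401  0.014 ]
[{'bbox': [174.7, 331.0, 212.9, 365.1], 'p': 0.64}, {'bbox': [243.4, 312.5, 281.3, 327.4], 'p': 0.19}]
```

View pics/d.png

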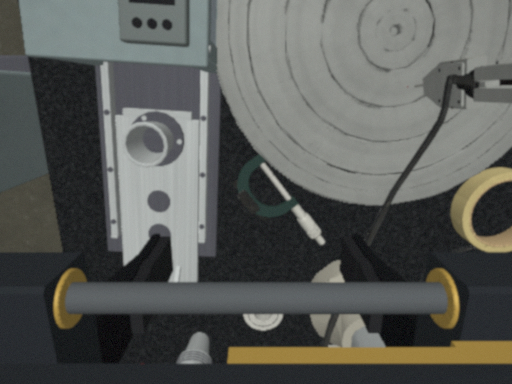

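The move was refused because every row needs all five keys. The picture still shows the start view, with the socket mouth at (147,143). The rails measure about 3.5° off +y, leaning towards +x. I'll resend the move.

step_arm:
  motion:
    - {"tx": 0,"ty": -0.074,"tz": 0,"twist": 0,"jaw": 0.5}
    - {"tx": 0,"ty": -0.074,"tz": 0,"twist": 0,"jaw": 0.5}
    - {"tx": -0.12,"ty": 0,"tz": 0,"twist": 0,"jaw": 0.5}
    - {"tx": -0.1,"ty": 0,"tz": 0.07,"twist": 0,"jaw": 0.5}
    - {"tx": -0.08,"ty": 0,"tz": 0.07,"twist": 0,"jaw": 0.5}
    - {"tx": 0,"ty": 0,"tz": 0,"twist": 0,"jaw": 0.5}

```text
clock: 2.3
ee_pos: [0.5496, -0.1522, 0.172]
orientation: [-0.002, 0.709, 0.706, -0.001]
contact_force: [-0.1, 0.5, 0.0]
finger_gap: 0.0655
gripper_force: 0.0
```

```bash
python3 - <<'E'
from h import *
s=manip.observe();print(s['clock'],s['ee_pos'],s['finger_gap'])
w=imaging.grab_frame('wrist');save(w,'e');c=imaging.get_calibration('wrist')
print([proj(c,(.55,-.238,z)).round(0) for z in (.064,0)])
print(models.find_in('wrist','plug_centre'))
E
```

```text
2.3 [ 0.54956271 -0.15218937  0.17200918] 0.06552355170850993
[array([256., 301.]), array([256., 264.])]
[{'bbox': [235.1, 253.2, 280.8, 323.1], 'p': 0.76}, {'bbox': [146.7, 314.3, 194.8, 361.1], 'p': 0.73}, {'bbox': [315.9, 0.0, 439.8, 115.6], 'p': 0.66}]
```

View pics/e.png

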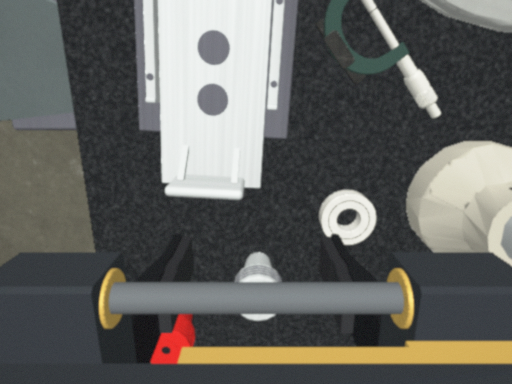

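The plug's bounding box is centred at u=258, close to the predicted (256,301), so it stands at about (0.551,-0.238). I'll grip the head with the fingertips just above its lower edge, so they clear the socket rim later.

step_arm:
  motion:
    - {"tx": -0.09,"ty": 0.002,"tz": 0,"twist": 0,"jaw": 0.5}
    - {"tx": -0.084,"ty": 0,"tz": 0,"twist": 0,"jaw": 0.5}
    - {"tx": 0,"ty": 0,"tz": 0.1,"twist": 0,"jaw": 0.5}
    - {"tx": 0,"ty": 0,"tz": 0.08,"twist": 0,"jaw": 0.5}
    - {"tx": 0,"ty": 0,"tz": 0.035,"twist": 0,"jaw": 0.5}
    - {"tx": 0,"ty": 0,"tz": 0,"twist": 0,"jaw": 0.5}

```text
clock: 3.15
ee_pos: [0.5523, -0.2359, 0.067]
orientation: [-0.0, 0.707, 0.708, -0.0]
contact_force: [0.4, -0.4, 0.2]
finger_gap: 0.0656
gripper_force: 0.0
```

```bash
python3 - <<'E'
from h import *
s=manip.observe();print(s['clock'],s['ee_pos'],s['contact_force'])
for n in ('wrist','side','scene'):
    im=imaging.grab_frame(n);c=imaging.get_calibration(n)
    print(n,[(np.round(d['bbox']),d['p']) for d in models.find_in(n,'plug_centre')],[proj(c,(.551,-.238,z)).round(0) for z in (.064,0)])
E
```

```text
3.15 [ 0.55225428 -0.23587164  0.06703151] [ 0.39440708 -0.36786198  0.20600725]
wrist [(array([205., 208., 300., 283.]), 0.75), (array([124., 277., 139., 281.]), 0.42)] [array([252., 273.]), array([253., 223.])]
side [(array([299., 173., 311., 192.]), 0.72), (array([271., 172., 287., 190.]), 0.55)] [array([277., 175.]), array([277., 193.])]
scene [(array([305., 291., 332., 319.]), 0.68)] [array([325., 258.]), array([321., 272.])]
```

step_arm:
  motion:
    - {"tx": -0.003,"ty": 0,"tz": 0.002,"twist": 0,"jaw": 0.1}
    - {"tx": 0,"ty": 0,"tz": 0,"twist": 0,"jaw": -0.3}
    - {"tx": 0,"ty": 0,"tz": 0,"twist": 0,"jaw": -0.5}
    - {"tx": 0,"ty": 0,"tz": 0,"twist": 0,"jaw": -0.5}
    - {"tx": 0,"ty": 0,"tz": 0,"twist": 0,"jaw": -0.5}

```text
clock: 4.08
ee_pos: [0.5518, -0.2384, 0.0661]
orientation: [-0.0, 0.707, 0.707, -0.0]
contact_force: [-0.6, 0.1, 0.2]
finger_gap: 0.042
gripper_force: 30.0
```

```bash
python3 - <<'E'
from h import *
s=manip.observe();print(s['clock'],s['ee_pos'],s['contact_force'],s['finger_gap'],s['gripper_force'])
w=imaging.grab_frame('wrist')
d=imaging.grab_frame('side')
save(np.hstack([w[150:384,150:400],cv2.resize(d[150:228,240:323],(249,234),interpolation=3)]),'f')
E
```

```text
4.075 [ 0.5517711  -0.23843655  0.06606608] [-0.62101932  0.09132075  0.19991346] 0.041970624910740155 29.96374694725546
```

View pics/f.png

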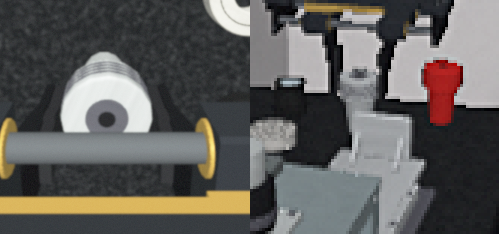

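The head is gripped (gap 42 mm) and centred at u=257, with the hole at about (257,269). I'll lift it and carry it to just short of the socket.

step_arm:
  motion:
    - {"tx": 0,"ty": 0,"tz": -0.06,"twist": 0,"jaw": -0.5}
    - {"tx": 0,"ty": 0,"tz": -0.09,"twist": 0,"jaw": -0.5}
    - {"tx": 0.03,"ty": 0,"tz": -0.06,"twist": 0,"jaw": -0.5}
    - {"tx": 0.1,"ty": -0.02,"tz": 0,"twist": 0,"jaw": -0.5}
    - {"tx": 0.1,"ty": -0.02,"tz": 0,"twist": 0,"jaw": -0.5}
    - {"tx": 0.1,"ty": -0.02,"tz": 0,"twist": 0,"jaw": -0.5}
    - {"tx": 0.04,"ty": 0,"tz": 0,"twist": 0,"jaw": -0.5}
    - {"tx": 0,"ty": 0,"tz": 0,"twist": 0,"jaw": -0.5}
    - {"tx": 0,"ty": 0,"tz": 0,"twist": 0,"jaw": -0.5}

```text
clock: 5.3
ee_pos: [0.523, -0.0547, 0.1711]
orientation: [0.001, 0.707, 0.707, 0.0]
contact_force: [0.5, -0.3, -1.5]
finger_gap: 0.0421
gripper_force: 29.9
```

```bash
python3 - <<'E'
from h import *
s=manip.observe();e=np.array(s['ee_pos']);print(s['clock'],e,s['contact_force'],s['finger_gap'])
c=imaging.get_calibration('wrist');w=imaging.grab_frame('wrist')
# plug hole at grasp time: shift camera
C=-np.array(c['R']).T@c['t']; g=dict(c); g['t']=-np.array(c['R'])@(C-e+[.5518,-.2384,.0661])
print('plug at grasp',ray(g,(257,269),.064))
sc=imaging.grab_frame('scene')
save(np.vstack([np.hstack([w[0:300,100:400],cv2.resize(sc[140:240,170:270],(300,300),interpolation=3)])]),'g')
E
```

```text
5.3 [ 0.5230029  -0.05466777  0.17105693] [ 0.54338468 -0.34617135 -1.49774023] 0.042109786667672615
plug at grasp [ 0.552249   -0.23649839  0.064     ]
```

View pics/g.png

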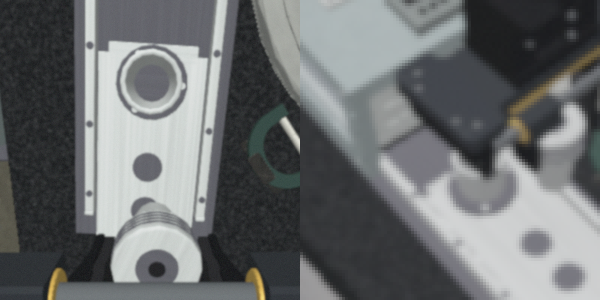

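The plug hangs straight in the grip, with its hole at (257,269). The socket is roughly at wrist pixel (251,80). One enlarged crop will give me the mouth ellipse.

```bash
python3 - <<'E'
from h import *
w=cv2.cvtColor(cv2.imread('pics/g.png')[30:135,95:205],cv2.COLOR_BGR2RGB)
save(cv2.resize(w,None,fx=5,fy=5,interpolation=3),'h')
c=imaging.get_calibration('wrist')
for z in (.058,.018,.014):
  for X in [(.523,.032),(.501,.032),(.545,.032),(.523,.054),(.523,.010)]: print(z,X,(proj(c,(*X,z))-[195,30])*5)
E
```

```text
0.058 (0.523, 0.032) [303.83395586 250.66655801]
0.058 (0.501, 0.032) [145.20708699 250.99378222]
0.058 (0.545, 0.032) [462.41352724 250.33943138]
0.058 (0.523, 0.054) [303.48805791  78.86215999]
0.058 (0.523, 0.01) [304.16171148 413.45982212]
0.018 (0.523, 0.032) [303.3444621  256.98095467]
0.018 (0.501, 0.032) [166.50149463 257.26405405]
0.018 (0.545, 0.032) [440.1522292 256.6979281]
0.018 (0.523, 0.054) [303.03554629 109.4784519 ]
0.018 (0.523, 0.01) [303.63934957 397.78514061]
0.014 (0.523, 0.032) [303.30280598 257.51831243]
0.014 (0.501, 0.032) [168.31361725 257.79764492]
0.014 (0.545, 0.032) [438.25774146 257.23905082]
0.014 (0.523, 0.054) [302.99719551 112.07321098]
0.014 (0.523, 0.01) [303.59472198 396.44598611]
```

View pics/h.png

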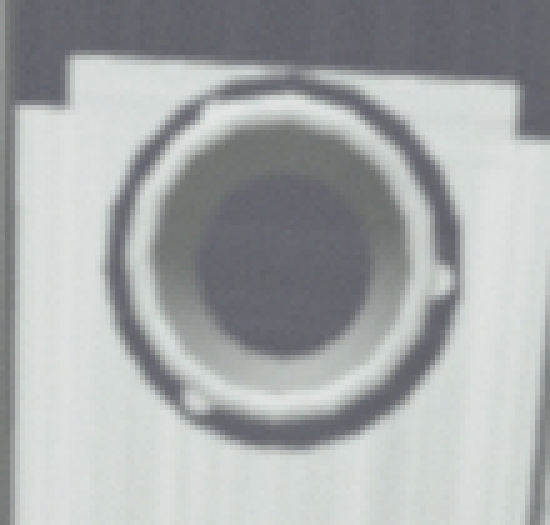

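The mouth rim spans x 125–437 and y 98–422 in the crop. Its radius of 156 agrees with the 159 predicted, which puts the socket at about (0.520,0.030). I need to shift −3.6 mm in x and +83 mm in y, then go down.

step_arm:
  motion:
    - {"tx": 0.06,"ty": -0.007,"tz": 0,"twist": 0,"jaw": -0.5}
    - {"tx": 0.07,"ty": 0,"tz": 0,"twist": 0,"jaw": -0.5}
    - {"tx": 0.036,"ty": 0,"tz": 0,"twist": 0,"jaw": -0.5}
    - {"tx": 0,"ty": 0,"tz": 0,"twist": 0,"jaw": -0.5}
    - {"tx": 0,"ty": 0,"tz": 0.06,"twist": 0,"jaw": -0.5}
    - {"tx": 0,"ty": 0,"tz": 0.05,"twist": 0,"jaw": -0.5}
    - {"tx": 0,"ty": 0,"tz": 0.04,"twist": 0,"jaw": -0.5}
    - {"tx": 0,"ty": 0,"tz": 0.012,"twist": 0,"jaw": -0.5}
    - {"tx": 0,"ty": 0,"tz": 0,"twist": 0,"jaw": -0.5}

```text
clock: 6.52
ee_pos: [0.5188, 0.0287, 0.09]
orientation: [0.0, 0.707, 0.707, -0.0]
contact_force: [0.5, 0.7, -2.2]
finger_gap: 0.0421
gripper_force: 29.9
```

step_arm:
  motion:
    - {"tx": 0,"ty": 0,"tz": 0.004,"twist": 0,"jaw": -0.5}
    - {"tx": 0,"ty": 0,"tz": 0.004,"twist": 0,"jaw": -0.5}
    - {"tx": 0,"ty": 0,"tz": 0,"twist": 0,"jaw": -0.5}

```text
clock: 6.9
ee_pos: [0.5187, 0.0295, 0.0864]
orientation: [0.0, 0.707, 0.707, 0.0]
contact_force: [0.6, -0.9, -2.7]
finger_gap: 0.042
gripper_force: 29.9
```

step_arm:
  motion:
    - {"tx": 0,"ty": 0,"tz": 0.003,"twist": 0,"jaw": -0.5}
    - {"tx": 0,"ty": 0,"tz": 0,"twist": 0,"jaw": -0.5}

```text
clock: 7.15
ee_pos: [0.5189, 0.0295, 0.0847]
orientation: [0.0, 0.707, 0.707, 0.0]
contact_force: [0.8, -0.7, -1.8]
finger_gap: 0.0422
gripper_force: 29.9
```

step_arm:
  motion:
    - {"tx": 0,"ty": 0,"tz": 0,"twist": 0,"jaw": 0.2}
    - {"tx": 0,"ty": 0,"tz": 0,"twist": 0,"jaw": 0.4}
    - {"tx": 0,"ty": 0,"tz": 0,"twist": 0,"jaw": 0.5}
    - {"tx": 0,"ty": 0,"tz": -0.04,"twist": 0,"jaw": 0.5}
    - {"tx": 0,"ty": 0,"tz": -0.1,"twist": 0,"jaw": 0.5}
    - {"tx": -0.1,"ty": 0,"tz": -0.02,"twist": 0,"jaw": 0.5}
    - {"tx": -0.08,"ty": 0,"tz": 0,"twist": 0,"jaw": 0.2}
    - {"tx": 0,"ty": 0,"tz": 0,"twist": 0,"jaw": 0.2}

```text
clock: 8.15
ee_pos: [0.5191, -0.0629, 0.1651]
orientation: [0.001, 0.708, 0.706, 0.0]
contact_force: [0.2, 0.5, 0.1]
finger_gap: 0.055
gripper_force: 0.0
```

```bash
python3 - <<'E'
from h import *
s=manip.observe();e=np.array(s['ee_pos']);print(s['clock'],e)
c=imaging.get_calibration('wrist');w=imaging.grab_frame('wrist');sd=imaging.grab_frame('scene')
cs=imaging.get_calibration('scene')
p=proj(cs,(.52,.03,.06)).astype(int);print(p)
save(np.hstack([cv2.resize(w[20:280,170:340],(392,600),interpolation=3),cv2.resize(sd[p[1]-50:p[1]+50,p[0]-33:p[0]+33],(396,600),interpolation=3)]),'i')
for z in (.082,.058):
  print(z,[((proj(c,(.52+a,.030+b,z))-[170,20])*2.307).round(0).tolist() for a,b in [(0,0),(-.0215,0),(.0215,0),(0,.0215),(0,-.0215)]])
E
```

```text
8.15 [ 0.51907671 -0.06293525  0.16506574]
[229 190]
0.082 [[199.0, 112.0], [118.0, 112.0], [281.0, 111.0], [199.0, 22.0], [200.0, 196.0]]
0.058 [[199.0, 116.0], [125.0, 117.0], [273.0, 116.0], [199.0, 36.0], [199.0, 193.0]]
```

View pics/i.png

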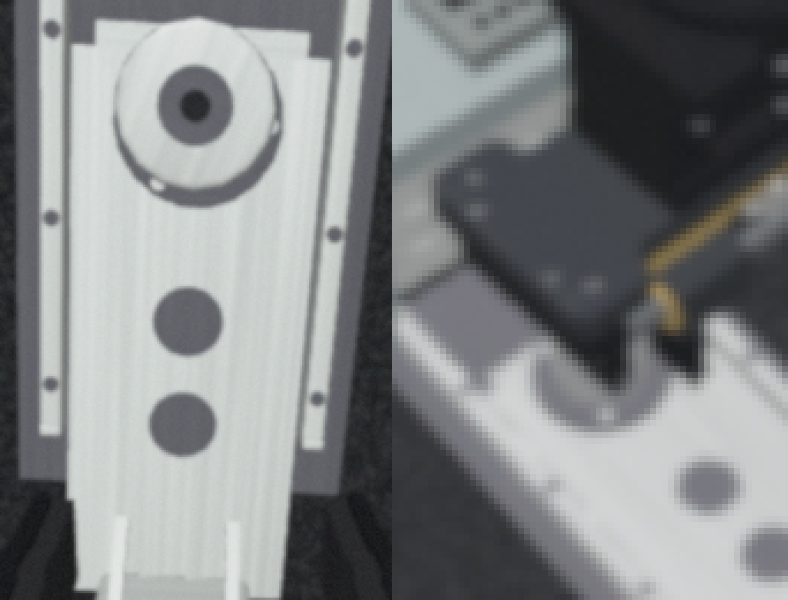

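The gauge stands fully down. The head circle (x 115–275, r≈80) matches the prediction for a top at z = 82 mm, and it is concentric with the socket. Next I go behind the upright plate, with the fingers shut and twisted 3.5° to line up with the rails.

step_arm:
  motion:
    - {"tx": -0.12,"ty": -0.012,"tz": 0,"twist": 0,"jaw": -1}
    - {"tx": -0.118,"ty": -0.012,"tz": 0,"twist": 0.058,"jaw": -1}
    - {"tx": 0,"ty": 0,"tz": 0,"twist": 0.059,"jaw": -1}
    - {"tx": 0,"ty": 0,"tz": 0.08,"twist": 0,"jaw": -1}
    - {"tx": 0,"ty": 0,"tz": 0.1,"twist": 0,"jaw": -1}
    - {"tx": 0,"ty": 0,"tz": 0.05,"twist": 0,"jaw": -1}
    - {"tx": 0,"ty": 0,"tz": 0,"twist": 0,"jaw": -1}

```text
clock: 9.12
ee_pos: [0.5049, -0.1764, 0.0476]
orientation: [-0.003, 0.728, 0.686, -0.001]
contact_force: [-0.5, 0.9, 0.9]
finger_gap: 0.0012
gripper_force: 0.0
```

step_arm:
  motion:
    - {"tx": 0.014,"ty": 0,"tz": 0,"twist": 0,"jaw": -1}
    - {"tx": 0.008,"ty": 0,"tz": 0,"twist": 0,"jaw": -1}
    - {"tx": 0.006,"ty": 0,"tz": 0,"twist": 0,"jaw": -1}
    - {"tx": 0.006,"ty": 0,"tz": 0,"twist": 0,"jaw": -1}
    - {"tx": 0.006,"ty": 0,"tz": 0,"twist": 0,"jaw": -1}
    - {"tx": 0.006,"ty": 0,"tz": 0,"twist": 0,"jaw": -1}
    - {"tx": 0.006,"ty": 0,"tz": 0,"twist": 0,"jaw": -1}

```text
clock: 10.0
ee_pos: [0.5089, -0.1545, 0.05]
orientation: [0.001, 0.728, 0.685, 0.0]
contact_force: [-0.6, -4.6, 3.2]
finger_gap: 0.0004
gripper_force: 2.5
```

step_arm:
  motion:
    - {"tx": 0.012,"ty": 0,"tz": 0,"twist": 0,"jaw": -1}
    - {"tx": 0.015,"ty": 0,"tz": 0,"twist": 0,"jaw": -1}
    - {"tx": 0.015,"ty": 0,"tz": 0,"twist": 0,"jaw": -1}
    - {"tx": 0.015,"ty": 0,"tz": 0,"twist": 0,"jaw": -1}
    - {"tx": 0.015,"ty": 0,"tz": 0,"twist": 0,"jaw": -1}
    - {"tx": 0.015,"ty": 0,"tz": 0,"twist": 0,"jaw": -1}
    - {"tx": 0.015,"ty": 0,"tz": 0,"twist": 0,"jaw": -1}

```text
clock: 10.88
ee_pos: [0.5112, -0.1023, 0.0496]
orientation: [0.0, 0.728, 0.685, -0.0]
contact_force: [-1.3, -9.7, 2.5]
finger_gap: 0.0007
gripper_force: 4.5
```

step_arm:
  motion:
    - {"tx": 0.012,"ty": 0,"tz": 0,"twist": 0,"jaw": -1}
    - {"tx": 0.014,"ty": 0,"tz": 0,"twist": 0,"jaw": -1}
    - {"tx": 0.014,"ty": 0,"tz": 0,"twist": 0,"jaw": -1}
    - {"tx": 0.014,"ty": 0,"tz": 0,"twist": 0,"jaw": -1}
    - {"tx": 0.014,"ty": 0,"tz": 0,"twist": 0,"jaw": -1}
    - {"tx": 0.014,"ty": 0,"tz": 0,"twist": 0,"jaw": -1}

```text
clock: 11.62
ee_pos: [0.5137, -0.0618, 0.0495]
orientation: [0.0, 0.728, 0.685, -0.0]
contact_force: [-0.8, -7.0, 3.5]
finger_gap: 0.0005
gripper_force: 3.7
```

```bash
python3 - <<'E'
from h import *
import json
s=manip.observe();print(s['clock'],s['ee_pos'],s['contact_force'])
w=imaging.grab_frame('wrist')
print([(np.round(d['bbox']),d['p']) for q in('flap','dust_hood','plug_centre') for d in models.find_in('wrist',q)])
E
```

```text
11.625 [ 0.51372945 -0.06184438  0.04954238] [-0.7946472  -7.00366442  3.53316149]
[(array([122.,   3., 396., 254.]), 0.73), (array([156.,   3., 354., 261.]), 0.49)]
```

step_arm:
  motion:
    - {"tx": 0.012,"ty": 0,"tz": 0,"twist": 0,"jaw": -1}
    - {"tx": 0.014,"ty": 0,"tz": 0,"twist": 0,"jaw": -1}
    - {"tx": 0.014,"ty": 0,"tz": 0,"twist": 0,"jaw": -1}
    - {"tx": 0.014,"ty": 0,"tz": 0,"twist": 0,"jaw": -1}
    - {"tx": 0.014,"ty": 0,"tz": 0,"twist": 0,"jaw": -1}
    - {"tx": 0.014,"ty": 0,"tz": 0,"twist": 0,"jaw": -1}
    - {"tx": 0.014,"ty": 0,"tz": 0,"twist": 0,"jaw": -1}
    - {"tx": 0.014,"ty": 0,"tz": 0,"twist": 0,"jaw": -1}

```text
clock: 12.82
ee_pos: [0.5163, -0.0067, 0.0493]
orientation: [-0.001, 0.728, 0.685, -0.001]
contact_force: [-0.5, -6.7, 2.8]
finger_gap: 0.0005
gripper_force: 2.7
```

step_arm:
  motion:
    - {"tx": 0.012,"ty": 0,"tz": 0,"twist": 0,"jaw": -1}
    - {"tx": 0.014,"ty": 0,"tz": 0,"twist": 0,"jaw": -1}
    - {"tx": 0.014,"ty": 0,"tz": 0,"twist": 0,"jaw": -1}
    - {"tx": 0.012,"ty": 0,"tz": 0,"twist": 0,"jaw": -1}
    - {"tx": 0.01,"ty": 0,"tz": 0,"twist": 0,"jaw": -1}
    - {"tx": 0.008,"ty": 0,"tz": 0,"twist": 0,"jaw": -1}

```text
clock: 13.58
ee_pos: [0.5188, 0.0247, 0.0495]
orientation: [0.002, 0.726, 0.687, -0.003]
contact_force: [-4.2, -32.4, 3.7]
finger_gap: 0.0006
gripper_force: 16.6
```

Force rose to 32 N, which is probably the stops. I'll ease back and check the geometry.

step_arm:
  motion:
    - {"tx": -0.012,"ty": 0,"tz": 0,"twist": 0,"jaw": -1}
    - {"tx": -0.06,"ty": 0,"tz": 0,"twist": 0,"jaw": -1}
    - {"tx": -0.1,"ty": 0,"tz": 0,"twist": 0,"jaw": -1}
    - {"tx": -0.06,"ty": 0,"tz": -0.06,"twist": 0,"jaw": -1}
    - {"tx": 0,"ty": 0,"tz": -0.1,"twist": 0,"jaw": -1}
    - {"tx": 0,"ty": 0,"tz": -0.1,"twist": 0,"jaw": -1}
    - {"tx": 0,"ty": 0,"tz": 0,"twist": 0,"jaw": -1}

```text
clock: 14.45
ee_pos: [0.5138, -0.0874, 0.1826]
orientation: [0.003, 0.729, 0.685, 0.002]
contact_force: [-0.5, -1.0, 0.0]
finger_gap: 0.0002
gripper_force: 0.0
```

```bash
python3 - <<'E'
from h import *
s=manip.observe();e=np.array(s['ee_pos']);print(s['clock'],e,s['contact_force'])
c=imaging.get_calibration('wrist')
w=imaging.grab_frame('wrist');sc=imaging.grab_frame('scene');sd=imaging.grab_frame('side');cd=imaging.get_calibration('side')
d=np.array([.061,.998])
for yo in (.100,.120):
    o=np.array([.5195+.061*(yo-.03),yo])
    print(yo,'face',proj(c,(*(o-.066*d),.06)),'roof',proj(c,(*o,.117)),'baseend',proj(c,(*(o-.21*d),.006)),'plug side',proj(cd,(*(o+.116*d),.082)))
a=cv2.resize(w[0:384,120:400],(437,600));p=proj(cd,(.527,.2,.06)).astype(int)
b=cv2.resize(sd[p[1]-60:p[1]+60,p[0]-60:p[0]+60],(360,360),interpolation=3)
b2=cv2.resize(sc[110:210,150:300],(360,240),interpolation=3)
save(np.hstack([a,np.vstack([b,b2])]),'j');print('side crop',p-60)
E
```

```text
14.45 [ 0.51383522 -0.08735848  0.18262199] [-0.53348902 -0.96180141  0.03945995]
0.1 face [252.22922594  27.5989646 ] roof [ 251.41983081 -144.64217545] baseend [252.95415746 201.62207428] plug side [238.27929914 242.8328497 ]
0.12 face [252.10464736  -5.07918683] roof [ 251.20762489 -198.82555249] baseend [252.87838564 181.45604136] plug side [234.57941796 247.82559916]
side crop [182 188]
```

View pics/j.png

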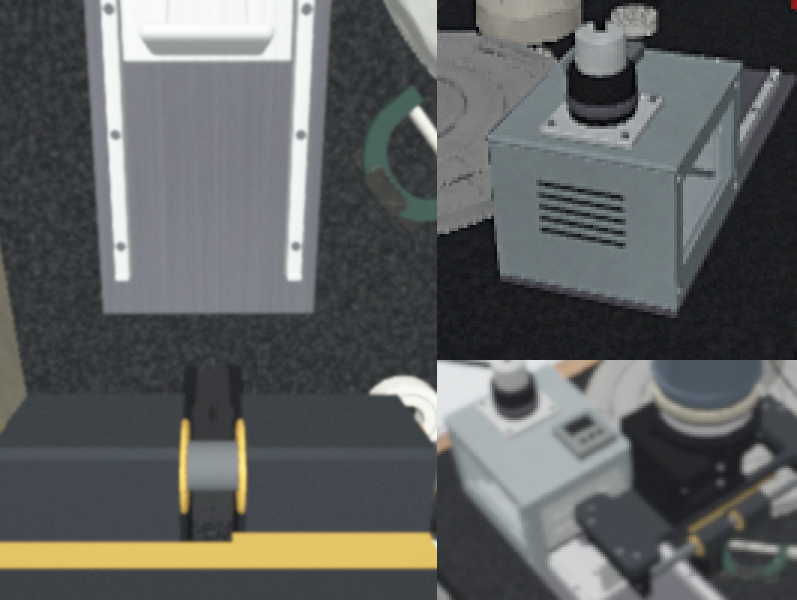

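The base plate's end is at wrist row 200, which fits a port at y≈0.100 (201.6 predicted). The plate's top rear edge is at row 27–30, against 27.6 predicted for fully home. The pallet is therefore at the stops, and 32 N agrees. One numeric check on the pallet's rear edge before I hand in.

```bash
python3 - <<'E'
from h import *
c=imaging.get_calibration('wrist');w=imaging.grab_frame('wrist').astype(float)
g=w[:,225:280].mean((1,2)); dg=np.diff(g)
r=int(30+np.argmin(dg[30:60])); b=int(150+np.argmin(dg[150:220])); print('edges',r+.5,b+.5)
A=ray(c,(252,r+1),.014);B=ray(c,(252,b+1),.006)
L=np.hypot(*(A-B)[:2]);print('pallet rear edge from base end mm',1e3*L,'home = 142')
im=imaging.grab_frame('scene');print(models.find_in('scene','flap'))
cs=imaging.get_calibration('scene')
o=np.array([.5238,.10]);d=np.array([.061,.998])
print('flap shut px',[proj(cs,(*(o+.01*d),z)).round() for z in(.098,.018)])
E
```

```text
edges 39.5 202.5
pallet rear edge from base end mm 141.35017326900433 home = 142
[{'bbox': [193.3, 156.0, 224.9, 190.1], 'p': 0.86}]
flap shut px [array([208., 160.]), array([212., 182.])]
```

The pallet's rear edge is 141.4 mm from the base end (142 when home), and the flap's bounding box is the same as when it hung shut at the start. Handing in.

```bash
python3 -c "
from bench import manip
print(manip.finish_job())"
```

```text
the job is handed in; nothing more can be done
None
```

The job is handed in at about 15 s: the gauge was fully down in the socket, the pallet measured within 1 mm of the end stops, and the flap looked shut; the hand-in gave no verdict.

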